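# Set the valve nuts to soak on the workshop hob

### The arm

A 6-joint arm with a two-finger parallel gripper is mounted at the origin on the work surface. World frame = base frame: x ahead of the robot, y to its left, z up, the work surface at z = 0. Lengths are in m, angles in rad, forces in N, time in s.
With the tool pointing down it reaches from about 0.3 to 0.775 m from the base axis. Payload 14.6 kg.
Tool frame: the origin (TCP) lies at the very end of the fingers, on their centre line; the grasp point (between the pads) lies 19 mm behind it; z points along the fingers, y is the line along which they close (so a half turn about z gives the same grasp; the last joint's range is limited). The gripper opens to 94 mm and grips with 3 to 60 N. Pads are 16 mm wide; open, the fingers measure 119 mm over their backs; the gripper's body (75 mm by 177 mm) begins 78 mm behind the grasp point.
Start: joints at [-1.22, 0.3, 1.521, -0, 1.321, -0.067], TCP at [0.223, -0.503, 0.205] pointing down, gripper open.
Joint ranges: [-3.03, 3.03], [-0.79, 2.21], [0.23, 2.52], [-1.04, 4.18], [0, 3.07], [-2.55, 2.55]. Speed limits (rad/s): [2.22, 2.22, 2.57, 3.14, 3.14, 3.14].

### API

Orientations are given as [roll, pitch, yaw] about the fixed x, y, z axes, in that order (R = Rz(yaw) Ry(pitch) Rx(roll)).
In Python, from station import ctrl gives the robot as it stands.
- The arm moves only by the tool carry_out, never from a script. Its argument "motion" is text: rows parted by semicolons, each of 7 numbers parted by spaces: the shift along the world's x, y, z in m, then the turn, a rotation vector about the world's x, y, z in degrees, then the closure in counts, from 0 (fully open) to 255 (shut). In form: dx dy dz wx wy wz hand; .... A call has 1 to 20 rows; each row shifts and turns the commanded pose from where the row before left it; what a row does not reach is not made up. A row lasts 1/12 s, in which the tool goes at most 41.7 mm and 7.16 degrees, less where a joint would pass 70% of its speed; a pose out of reach is approached as far as the arm can. A call is refused whole if a number of a shift passes 0.0417 or a number of a turn 7.16, either way. A call with a gripper value outside its range is refused whole. The fingers move at their own pace and stop on an object; "grip_force" is the grip in N (left out, the last holds). Time passes only in rows, so rows that do not move let the fingers close. It gives the time, the measured TCP pose, the force, the opening and the grip force at its end, in the units of the state.
- ctrl.get_obs(): the state, without advancing time (a new reading comes with each control period).
- ctrl.camera(name): name is "scene" or "top" or "wrist"; returns a dict with "pixels" (480x640x3 uint8, red, green, blue), "range_z" (480x640 float32, m along the optical axis (not along the pixel's ray), 0 where there is no reading), "K" (3x3 intrinsics, pixels), "position" and "attitude" of the camera in the world. Camera axes: x right, y up, looking along -z (the intrinsics and any distortion apply to the point x, -y, -z); pixel columns grow to the right and rows downward; lengths in m; the calibration is good to about 2 mm. A picture is of the moment at which its call begins.
- ctrl.hand_in(): hands the job in; it is judged then, once.
The state is a dict: "time_s": time; "qpos": joint angles; "joint_vel": joint speeds; "tau": joint torques, N m; "ee_pos": TCP position; "eef_rot": TCP orientation; "force": force on the tool from outside, world axes, zero at the start; "moment": the same for the moment, N m; "grip_width": finger opening in m; "grip_force": force on a finger pad.
Only numpy, scipy, OpenCV 4.12 (cv2) and the standard library are available. Lean on these libraries where they do the work, as an engineer would, in place of code of your own. Each camera call takes 0.05 s, during which the arm holds its last target. There are 200 camera calls.

### The job

Put every brass nut into the saucepan and then press the saucepan's lid firmly down until it sits level on the rim. Both pans' handles stick out over the front of the hob: swing each one inward so that the whole handle lies over the hob and a finger's width clear of the other pan and its handle, each pan staying on its own ring. Slide the pans round without lifting or tipping them or knocking them together, and leave everything else on the bench where it is.

Things in the scene. Friction and masses are not known exactly. Their poses are not given: they have to be found in the camera images.
- hob: Stainless bench hotplate with two round dark rings, fixed; 240 mm deep (its x, from -120 to +120), 480 mm wide (its y, from -240 to +240), flat top 40 mm above the bench. Origin: centre of its underside, on the bench; -x is its front, towards the robot.
- ring_left (a point): Centre of the dark ring (156 mm across, flush with the top) at the hob's +y end, at the height of the hob's top; the rings are 270 mm apart.
- ring_right (a point): The same for the ring at the hob's -y end.
- saucepan: Aluminium saucepan with a black handle, open-topped, on one of the rings (either), 0.5 kg. Inside it is 112 mm across at the rim, its floor 5 mm above its underside. Outer rim radius 60 mm, 75 mm tall, wall 4 mm. Origin: centre of its underside, z up; the handle runs along its own -x. The pan is loose: it slides and turns on the flat hob when its handle is moved sideways.
- saucepan_tip (a point): Outer end of the saucepan's handle, on its centre line, 180 mm from the pan's centre. The handle is a straight level bar 18 mm wide and 14 mm thick, its centre line 55 mm above the pan's underside.
- saucepan_mid (a point): Point on the centre line of the saucepan's handle, 125 mm from the pan's centre: a good place to hold it.
- skillet: Small dark steel skillet with a wooden handle, empty, on the other ring, 0.55 kg. Outer rim radius 65 mm, 40 mm tall, wall 4 mm. Origin: centre of its underside, z up; the handle runs along its own -x. The pan is loose: it slides and turns on the flat hob when its handle is moved sideways.
- skillet_tip (a point): Outer end of the skillet's handle, on its centre line, 180 mm from the pan's centre. The handle is a straight level bar 18 mm wide and 14 mm thick, its centre line 34 mm above the pan's underside.
- skillet_mid (a point): Point on the centre line of the skillet's handle, 125 mm from the pan's centre.
- lid: Blue lid, 150 g, lying knob up: a steel plug 107 mm across, 8 mm deep, bevelled, under a 4 mm flange 126 mm across; on top a black cylindrical knob 24 mm across, 30 mm tall. Origin: centre of the plug's underside, z up; knob top at 42 mm. Seated, the flange is on the pan's rim, the plug in its mouth (2.5 mm play), the lid's origin 67 mm above the saucepan's.
- nut_mat: Black rubber mat, fixed, 170 mm square, 3 mm thick, on which the nuts lie. Origin: centre of its underside.
- lid_mat: Cardboard sheet, fixed, 170 mm square, 3 mm thick, on which the lid lies; it may have changed places with the rubber mat. Origin: centre of its underside.
- nut0: Brass hexagonal nut, 32 mm across flats, 37 mm across corners, 20 mm tall, 100 g, its bore only a dark disc drawn on top. Two to four of the four nuts are there. Origin: centre of its underside; z is the nut's axis; two opposite flats face its +x and -x, the others follow every 60 degrees.
- nut1: Brass hexagonal nut, 32 mm across flats, 37 mm across corners, 20 mm tall, 100 g, its bore only a dark disc drawn on top. Two to four of the four nuts are there. Origin: centre of its underside; z is the nut's axis; two opposite flats face its +x and -x, the others follow every 60 degrees.
- nut2: Brass hexagonal nut, 32 mm across flats, 37 mm across corners, 20 mm tall, 100 g, its bore only a dark disc drawn on top. Two to four of the four nuts are there. Origin: centre of its underside; z is the nut's axis; two opposite flats face its +x and -x, the others follow every 60 degrees.
- nut3: Brass hexagonal nut, 32 mm across flats, 37 mm across corners, 20 mm tall, 100 g, its bore only a dark disc drawn on top. Two to four of the four nuts are there. Origin: centre of its underside; z is the nut's axis; two opposite flats face its +x and -x, the others follow every 60 degrees.
- bottle: Green bottle, 64 mm across, 200 mm tall, standing. Bystander. Origin: centre of its underside.
- handwheel: Red valve handwheel lying flat, 96 mm across, 12 mm thick. Bystander. Origin: centre of its underside.
- flange: Rusty stepped pipe flange lying flat, 84 mm across, 26 mm tall. Bystander. Origin: centre of its underside.
- wrench: Steel wrench lying flat on the bench. Bystander. Origin: on its underside, near the middle.
- brush: Brush lying on the bench. Bystander. Origin: on its underside, near the middle.
- grease_can: Yellow can, 72 mm across, 90 mm tall, standing. Bystander. Origin: centre of its underside.

How it is judged:
By the outcome, as a careful person would: the job done as asked, in the order asked, and still so for the second after the job is handed in, with the robot touching nothing.
Of nut0, nut1, nut2, nut3 only 2 to 4 are there at a start; the rules pass over those that are not, and their reading is None.
At some moment in a run one of nut0, nut1, nut2, nut3, lid may be knocked a few centimetres aside while the robot is not near it.
Once in a run the grip may slacken for a moment while it holds something.
It also fails if it takes over 210 s, if anything falls off the work surface, if the arm or the gripper's body presses on something with over 40 N, if the wrist force passes 120 N, or if a joint passes its speed limit or range.

## Working session

There is one attempt and no reset: what is moved stays moved. The work goes in short steps, Python scripts to look and compute and a tool call to move; the robot and the scene stay as the last step left them, time stands still between calls to the robot, and variables do not carry over. Pictures are saved under pics/ and viewed, at most 14 in all, crops included, and the job is handed in when it is done.

Besides the shell and the picture viewer there is one more tool, called after ">>>" as name(argument=value, ...), one argument or row to a line, values as JSON. carry_out: Moves the arm, as the interface text tells. Its arguments: {"type":"object","properties":{"motion":{"type":"string"},"grip_force":{"type":"number"}},"required":["motion"]}

```bash
mkdir -p pics; ls; cat > h.py <<'E'
from station import ctrl
import numpy as np, cv2
from scipy.spatial.transform import Rotation as R
def snap(n,fn=None):
    c=ctrl.camera(n)
    if fn: cv2.imwrite('pics/'+fn,c['pixels'][:,:,::-1])
    return c
def rot(a):
    a=np.array(a,float)
    if a.shape==(3,3): return a
    return R.from_euler('xyz',a).as_matrix() if a.size==3 else R.from_quat(a).as_matrix()
def cloud(c):
    K=c['K'];z=c['range_z'];v,u=np.mgrid[0:480,0:640]
    p=np.stack([(u-K[0,2])/K[0,0]*z,-(v-K[1,2])/K[1,1]*z,-z],-1)
    w=p@rot(c['attitude']).T+np.array(c['position']); w[z==0]=np.nan
    return w
E
python3 - <<'E'
from h import *
for n in('scene','top'):
    c=snap(n,n+'0.png'); print(n,c['K'],c['position'],c['attitude'],[k for k in c])
    np.save(n+'0.npy',cloud(c)); print((c['range_z']>0).mean())
print(ctrl.get_obs())
E
```

```text
pics
scene [[452.08555593   0.         314.64259093]
 [  0.         452.08555593 238.63026479]
 [  0.           0.           1.        ]] [ 1.11416216 -0.79381568  0.94269818] [ 0.85353937 -0.02035232  0.64071674] ['pixels', 'range_z', 'K', 'position', 'attitude']
0.9952799479166666
top [[464.52215712   0.         325.92285319]
 [  0.         464.52215712 246.44719594]
 [  0.           0.           1.        ]] [0.41953216 0.03486704 1.32825916] [ 0.07168066 -0.00977125 -1.59464888] ['pixels', 'range_z', 'K', 'position', 'attitude']
0.9959016927083333
{'time_s': 0.1, 'qpos': array([-1.21960915e+00,  3.00412037e-01,  1.52148624e+00, -3.93105118e-05,
        1.32067848e+00, -6.66034952e-02]), 'joint_vel': array([ 0.00048028, -0.00059829, -0.00181334, -0.00102536, -0.00037237,
       -0.00076283]), 'tau': array([ 1.40639506e-03, -5.32645333e+01, -3.53281403e+01,  7.09078484e-02,
        2.34941411e-02, -9.20383377e-05]), 'ee_pos': array([ 0.22306941, -0.50249494,  0.20495884]), 'eef_rot': array([-3.14060820e+00, -2.75028566e-05,  4.17800410e-01]), 'force': array([-0.58885199, -0.65815705, -0.25393287]), 'moment': array([ 0.0621606 ,  0.03190736, -0.03507009]), 'grip_force': 0.0, 'grip_width': 0.09416214949351112}
```

View pics/top0.png

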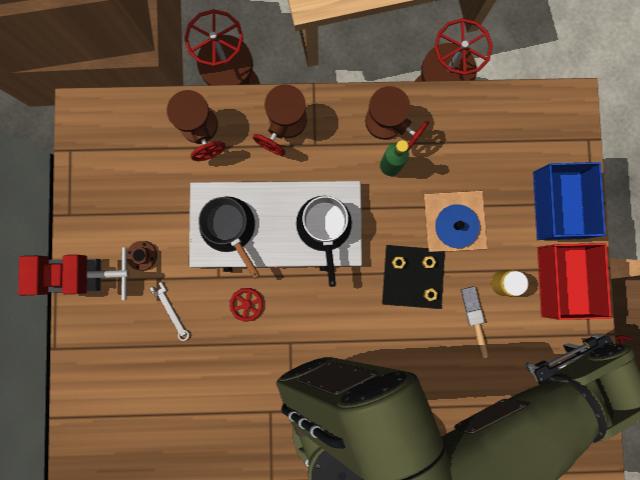

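View pics/scene0.png

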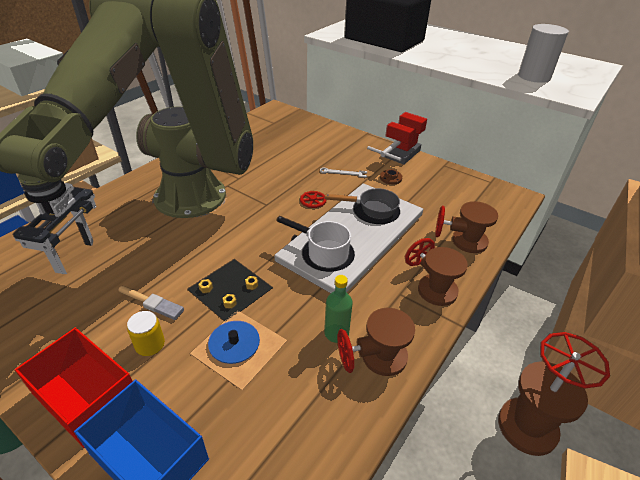

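The top view shows the saucepan (325,220) on the right ring with its handle tip at (332,283). The skillet is at (227,222) with its tip at (255,274). Three nuts sit at (399,262), (429,262) and (431,295), and the lid is at (458,226). The scene view agrees: 3 nuts, lid knob at (233,337).

```bash
cat >> h.py <<'E'
def comp(w,c,col,zr,xr=None,amin=15):
    """centroids of colour & height blobs"""
    hsv=cv2.cvtColor(c['pixels'],cv2.COLOR_RGB2HSV).astype(int)
    m=np.all((hsv>=col[0])&(hsv<=col[1]),-1)&(w[...,2]>zr[0])&(w[...,2]<zr[1])
    if xr is not None: m&=(w[...,0]>xr[0])&(w[...,0]<xr[1])&(w[...,1]>xr[2])&(w[...,1]<xr[3])
    n,l,s,ce=cv2.connectedComponentsWithStats(m.astype('uint8'))
    return [(ce[i].round(1),s[i,4],w[l==i]) for i in range(1,n) if s[i,4]>=amin]
def circ(p):
    p=np.asarray(p)[:,:2]; A=np.c_[2*p,np.ones(len(p))]
    s=np.linalg.lstsq(A,(p**2).sum(1),rcond=None)[0]; return s[:2],np.sqrt(s[2]+s[0]**2+s[1]**2)
E
cat > meas.py <<'E'
from h import *
for n in('top','scene'):
    c=snap(n); w=cloud(c); print('==',n)
    A=[.25,.95,-.5,.5]
    for nm,col,zr in [('nut',((15,80,60),(35,255,255)),(.015,.035)),('lid',((100,80,40),(125,255,255)),(.005,.03))]:
        for ce,a,p in comp(w,c,col,zr,A):
            print(nm,ce,a,'mean',np.nanmean(p,0).round(4),'mid',((p.min(0)+p.max(0))/2).round(4),'z90',np.percentile(p[:,2],90).round(4),'ext',np.ptp(p,0).round(3))
    x,y,z=w[...,0],w[...,1],w[...,2]
    for nm,lo,hi,yr in [('sp rim',.108,.122,(-.2,.15)),('sk rim',.073,.087,(.15,.5))]:
        m=(z>lo)&(z<hi)&(y>yr[0])&(y<yr[1])&(x>.3)&(x<.75)
        p=w[m]; 
        # robust circle
        for _ in range(8):
            o,r=circ(p); d=abs(np.hypot(*(p[:,:2]-o).T)-r); p=p[d<max(.008,np.percentile(d,85)) ]
        print(nm,len(p),o.round(4),r.round(4),np.median(p[:,2]).round(4))
E
python3 meas.py
python3 - <<'E'
from h import *
w=np.load('top0.npy')
def P(u,v): return w[v,u].round(4)
for n,u,v in [('sp tip',332,283),('sp mid',331,262),('sk tip',255,273),('sk mid',245,257),('hob c1',191,184),('c2',361,184),('c3',360,264),('c4',192,266),('knob',460,226),('lidmat',431,199),('nutmat',400,295),('bottle',397,157),('n0',399,262),('n1',429,262),('n2',431,295)]: print(n,P(u,v))
im=cv2.imread('pics/top0.png'); cv2.imwrite('pics/crop1.png',cv2.resize(im[170:310,180:380],None,fx=4,fy=4,interpolation=cv2.INTER_CUBIC))
E
```

```text
== top
nut [397.8 262.2] 91 mean [ 0.4637 -0.1814  0.0226] mid [ 0.463  -0.1818  0.0222] z90 0.0259 ext [0.031 0.033 0.011]
nut [428.1 262. ] 90 mean [ 0.4625 -0.2671  0.0219] mid [ 0.4637 -0.2671  0.0218] z90 0.0254 ext [0.031 0.036 0.014]
nut [495.1 282.4] 65 mean [ 0.4008 -0.4524  0.025 ] mid [ 0.4001 -0.4566  0.025 ] z90 0.0336 ext [0.064 0.024 0.02 ]
nut [429.7 294.3] 94 mean [ 0.3717 -0.268   0.0223] mid [ 0.3725 -0.2687  0.0226] z90 0.0258 ext [0.034 0.035 0.012]
nut [478.1 330.6] 53 mean [ 0.2671 -0.4006  0.0183] mid [ 0.2688 -0.4017  0.0192] z90 0.021 ext [0.034 0.019 0.008]
lid [456.9 225.9] 1400 mean [ 0.5638 -0.3552  0.0141] mid [ 0.5638 -0.3564  0.017 ] z90 0.0175 ext [0.122 0.124 0.023]
sp rim 98 [ 0.6256 -0.0542] 0.142 0.114
sk rim 167 [0.5553 0.2793] 0.0941 0.0788
== scene
nut [250.6 281.1] 92 mean [ 0.4655 -0.1908  0.0225] mid [ 0.4631 -0.1897  0.0216] z90 0.0259 ext [0.036 0.034 0.013]
nut [204.8 284.3] 95 mean [ 0.3742 -0.277   0.0226] mid [ 0.3721 -0.2757  0.0215] z90 0.0259 ext [0.035 0.034 0.012]
nut [140.9 296.1] 65 mean [ 0.2683 -0.4092  0.0186] mid [ 0.2678 -
[... 236 characters left out ...]
.4774  0.0251] z90 0.0332 ext [0.023 0.045 0.02 ]
lid [233.4 342.2] 1573 mean [ 0.5676 -0.3636  0.0156] mid [ 0.5648 -0.3601  0.0171] z90 0.0178 ext [0.126 0.126 0.013]
sp rim 225 [0.5817 0.0158] 0.0579 0.1138
sk rim 104 [0.5575 0.2716] 0.0905 0.078
sp tip [0.4105 0.0072 0.1058]
sp mid [0.4658 0.0084 0.1014]
sk tip [0.442  0.2123 0.0796]
sk mid [0.4852 0.2377 0.0844]
hob c1 [0.6948 0.3924 0.0442]
c2 [ 0.6932 -0.0861  0.0018]
c3 [ 0.4607 -0.0732  0.0413]
c4 [0.4662 0.3922 0.0375]
knob [ 0.5604 -0.3565  0.0394]
lidmat [ 0.6454 -0.2881 -0.0014]
nutmat [ 0.3711 -0.1878  0.0021]
bottle [ 0.7322 -0.1684  0.1459]
n0 [ 0.4641 -0.184   0.0274]
n1 [ 0.4623 -0.2695  0.0225]
n2 [ 0.3698 -0.2711  0.0236]
```

View pics/crop1.png

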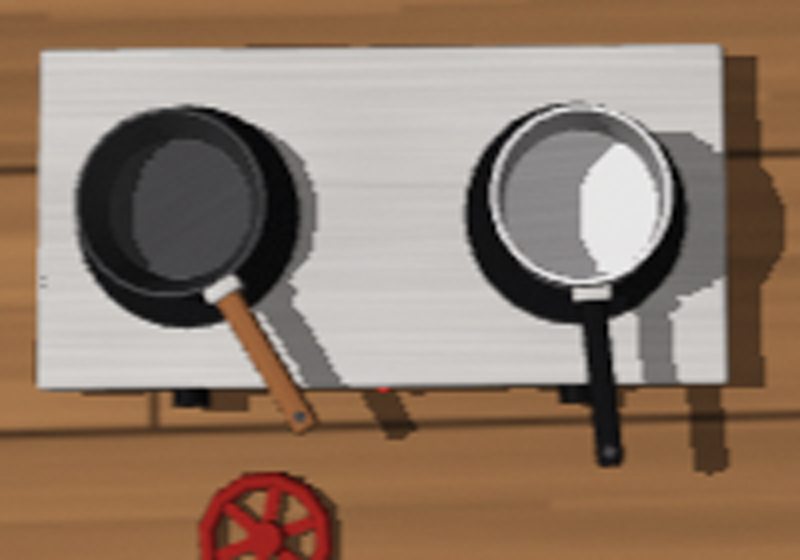

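```bash
python3 - <<'E'
from h import *
import h
for n in('top','scene'):
    c=snap(n)
    for nm,f in (('eul',lambda a:R.from_euler('xyz',a).as_matrix()),('rotvec',lambda a:R.from_rotvec(a).as_matrix())):
        h.rot=f; w=cloud(c)
        m=(abs(w[...,2])<.03)&(w[...,0]>.2)&(w[...,0]<.9)&(abs(w[...,1])<.6); p=w[m]
        m2=None
        for _ in range(10):
            A=np.c_[p[:,:2]-[.5,0],np.ones(len(p))]; s=np.linalg.lstsq(A,p[:,2],rcond=None)[0]; d=abs(A@s-p[:,2]); p=p[d<max(.004,np.percentile(d,95))]
        hsv=cv2.cvtColor(c['pixels'],cv2.COLOR_RGB2HSV).astype(int)
        nu=[q.mean(0).round(4)[:2] for ce,a,q in comp(w,c,((100,80,40),(125,255,255)),(-.02,.05),[.25,.7,-.5,-.2],500)]
        print(n,nm,s.round(4),len(p),d.std(),nu)
    print(rot(c['attitude']).round(3).tolist())
E
```

```text
top eul [-0.0006  0.0011 -0.0003] 63894 0.0010896067355116402 [array([ 0.5639, -0.3556])]
top rotvec [-0.0195  0.0503 -0.0054] 53230 0.0010900593266867078 [array([ 0.5386, -0.2889])]
[[-0.024, 0.997, -0.071], [-1.0, -0.023, 0.011], [0.01, 0.072, 0.997]]
scene eul [-0.0001 -0.0004  0.0007] 49737 0.0009974803908958593 [array([ 0.5675, -0.3636])]
scene rotvec [-0.0315 -0.0058 -0.0114] 6002 0.003232565662711968 []
[[0.802, -0.405, 0.44], [0.598, 0.518, -0.612], [0.02, 0.753, 0.657]]
```

>>> carry_out(
  motion="0.02 0.0 0.02 0 0 -4 0; 0.02 0.02 0.02 0 0 -4 0; 0.02 0.03 0.02 0 0 -4 0; 0.02 0.03 0.01 0 0 -4 0; 0.02 0.03 0.01 0 0 -4 0; 0.02 0.03 0.01 0 0 -4 0; 0.02 0.03 0.01 0 0 0 0; 0.02 0.03 0.01 0 0 0 0; 0.02 0.03 0 0 0 0 0; 0.01 0.03 0 0 0 0 0; 0 0 0 0 0 0 0",
)

```text
time_s: 1.22
ee_pos: [0.4146, -0.2388, 0.3158]
eef_rot: [-3.141, -0.001, 0.003]
force: [-0.1, -1.3, 0.8]
grip_width: 0.0937
grip_force: 0.0
```

```bash
cat > wr.py <<'E'
from h import *
import sys
o=ctrl.get_obs(); print(o['time_s'],o['ee_pos'].round(4),o['eef_rot'].round(4),o['force'].round(1),round(o['grip_width'],4))
c=snap('wrist',sys.argv[1]); w=cloud(c); np.save('wr.npy',w)
print(np.round(c['position'],4),np.round(c['attitude'],3),(c['range_z']>0).mean())
for nm,col,zr,am in [('nut',((15,80,60),(35,255,255)),(.019,.035),150),('lid',((100,80,40),(125,255,255)),(.005,.03),500)]:
    for ce,a,p in comp(w,c,col,zr,[.25,.8,-.5,.2],am):
        print(nm,ce,a,'mean',np.nanmean(p,0).round(4),'mid',((p.min(0)+p.max(0))/2).round(4),'z90',np.percentile(p[:,2],90).round(4),'ext',np.ptp(p,0).round(3))
        if nm=='nut':
            best=None
            q=p[:,:2]-p[:,:2].mean(0); ws=[(np.ptp(q@[np.cos(t),np.sin(t)]),t) for t in np.radians(np.arange(0,60,2))]
            f=[(ws[i][0]) for i in range(30)]
            print('  flat normal deg (mod60)',2*int(np.argmin(f)),round(min(f),4),round(max(f),4))
E
python3 wr.py w1.png
```

```text
1.2167 [ 0.4146 -0.2388  0.3158] [-3.1412e+00 -8.0000e-04  2.8000e-03] [-0.1 -1.3  0.8] 0.0937
[ 0.4864 -0.2393  0.4947] [-0.249  0.    -1.567] 0.995986328125
nut [279.2 165.6] 414 mean [ 0.4643 -0.1859  0.0227] mid [ 0.4637 -0.1861  0.0222] z90 0.0237 ext [0.032 0.036 0.006]
  flat normal deg (mod60) 54 0.032 0.0351
nut [347.4 166.5] 423 mean [ 0.4634 -0.2715  0.0227] mid [ 0.4633 -0.2717  0.0224] z90 0.0238 ext [0.031 0.036 0.005]
  flat normal deg (mod60) 0 0.031 0.0365
nut [492.5 210.2] 307 mean [ 0.4093 -0.4581  0.0272] mid [ 0.4025 -0.4679  0.0271] z90 0.0337 ext [0.066 0.037 0.016]
  flat normal deg (mod60) 58 0.0356 0.0655
nut [346.8 236.9] 374 mean [ 0.3724 -0.2727  0.0226] mid [ 0.3721 -0.2729  0.0219] z90 0.0237 ext [0.035 0.034 0.006]
  flat normal deg (mod60) 18 0.0325 0.036
lid [420.4  79.2] 8567 mean [ 0.5663 -0.3581  0.0147] mid [ 0.5645 -0.3584  0.016 ] z90 0.0159 ext [0.125 0.125 0.022]
```

View pics/w1.png

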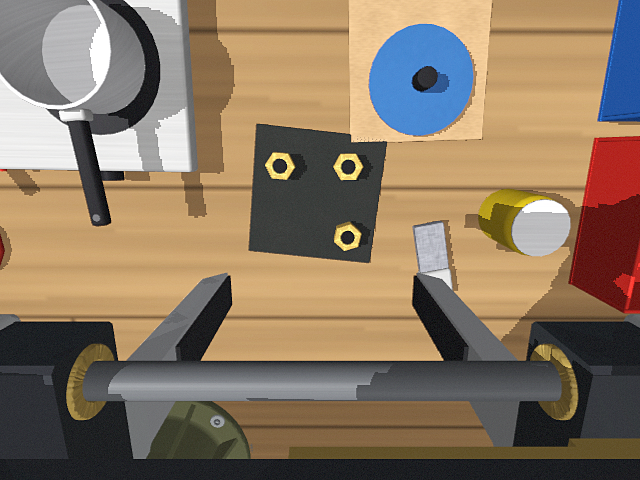

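The wrist view shows the nuts at (279,166), (347,166) and (347,237), and the lid at (421,79). Heights check out (nut tops 23–24 mm). I'll go for the first nut, A, with a tool yaw of 24°.

>>> carry_out(
  motion="0.01 0.011 -0.03 0 0 6 90; 0.01 0.011 -0.03 0 0 6 90; 0.01 0.011 -0.03 0 0 6 90; 0.01 0.01 -0.03 0 0 6 90; 0.009 0.01 -0.03 0 0 0 90; 0 0 -0.03 0 0 0 90; 0 0 -0.03 0 0 0 90; 0 0 0 0 0 0 90; 0 0 0 0 0 0 90",
  grip_force=30,
)

```text
time_s: 2.02
ee_pos: [0.4616, -0.1902, 0.1052]
eef_rot: [-3.14, 0.002, 0.417]
force: [0.7, -0.1, -0.2]
grip_width: 0.0611
grip_force: 0.0
```

```bash
python3 wr.py w2.png; python3 -c "
from h import *
im=cv2.imread('pics/w2.png');cv2.imwrite('pics/w2c.png',im[:,:])"
```

```text
2.0167 [ 0.4616 -0.1902  0.1052] [-3.1398e+00  1.6000e-03  4.1700e-01] [ 0.7 -0.1 -0.2] 0.0611
[ 0.5278 -0.1619  0.2839] [-0.252  0.002 -1.153] 0.9960384114583334
nut [316.6 241.3] 1167 mean [ 0.4646 -0.1855  0.0226] mid [ 0.4641 -0.1858  0.0221] z90 0.0235 ext [0.033 0.036 0.006]
  flat normal deg (mod60) 54 0.0324 0.0365
nut [426.9 281.4] 673 mean [ 0.4699 -0.2739  0.0225] mid [ 0.466  -0.2727  0.0219] z90 0.0235 ext [0.027 0.036 0.006]
  flat normal deg (mod60) 0 0.0271 0.0342
lid [572.5 206.5] 17728 mean [ 0.5625 -0.3479  0.0147] mid [ 0.5649 -0.357   0.0201] z90 0.0156 ext [0.125 0.124 0.019]
```

View pics/w2.png

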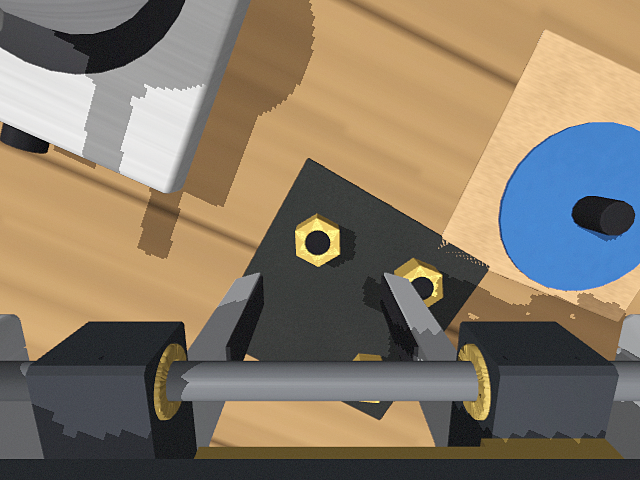

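Nut A at (317,241) lies with its flats square to the fingers, so I'll descend and grip.

>>> carry_out(
  motion="0.0025 0.0043 -0.03 0 0 0 90; 0 0 -0.03 0 0 0 90; 0 0 -0.025 0 0 0 90; 0 0 -0.013 0 0 0 90; 0 0 0 0 0 0 90; 0 0 0 0 0 0 255; 0 0 0 0 0 0 255; 0 0 0 0 0 0 255; 0 0 0 0 0 0 255; 0 0 0 0 0 0 255; 0 0 0 0 0 0 255",
)

```text
time_s: 2.98
ee_pos: [0.4651, -0.1856, 0.0084]
eef_rot: [3.14, -0.001, 0.418]
force: [-2.1, 0.6, 7.8]
grip_width: 0.0317
grip_force: 30.0
```

>>> carry_out(
  motion="0 0 0.02 0 0 0 255; 0 0 0.03 0 0 0 255; 0 0 0.04 0 0 0 255; 0 0 0.04 0 0 0 255; 0 0 0.04 0 0 0 255; 0 0.02 0.01 0 0 -4 255; 0 0.03 0.01 0 0 -5 255; 0.01 0.03 0 0 0 -5 255; 0.02 0.03 0 0 0 -5 255; 0.02 0.03 0 0 0 -5 255; 0.02 0.02 0 0 0 0 255; 0 0 0 0 0 0 255",
)

```text
time_s: 3.98
ee_pos: [0.5365, -0.022, 0.1974]
eef_rot: [-3.141, -0.001, 0.002]
force: [-0.4, -0.4, -0.2]
grip_width: 0.0315
grip_force: 30.0
```

```bash
python3 wr.py w3.png | head -2; python3 - <<'E'
from h import *
w=np.load('wr.npy'); x,y,z=w[...,0],w[...,1],w[...,2]
m=(z>.106)&(z<.124)&(x>.45)&(x<.72)&(y>-.1)&(y<.12)
m[300:]=0
p=w[m]
rng=np.random.default_rng(0);best=(0,)
for _ in range(2000):
    o,r=circ(p[rng.choice(len(p),3,False)])
    if .05<r<.066:
        d=abs(np.hypot(*(p[:,:2]-o).T)-r)<.003
        if d.sum()>best[0]: best=(d.sum(),d)
o,r=circ(p[best[1]]); print('rim',o,r,best[0],len(p),np.median(p[best[1]][:,2]))
m=(z>.03)&(z<.046); print('hob ext',w[m&(x>.4)&(x<.75)&(y>-.15)][:,:3].min(0),w[m&(x<.75)&(y>-.15)].max(0))
E
```

```text
3.9833 [ 0.5365 -0.022   0.1974] [-3.141e+00 -5.000e-04  1.800e-03] [-0.4 -0.4 -0.2] 0.0315
[ 0.6084 -0.0226  0.3763] [-2.500e-01  1.000e-03 -1.568e+00] 0.9957779947916666
rim [0.5819835  0.01894122] 0.05706140613498117 4044 4044 0.11407615609253799
hob ext [ 0.44962517 -0.08375729  0.03005261] [0.70130321 0.29825219 0.04599929]
```

View pics/w3.png

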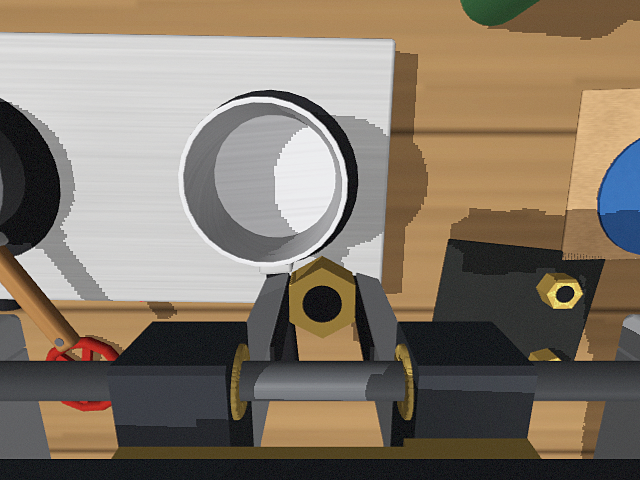

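Saucepan rim fitted at (0.582, 0.019), z 0.114 (image (265,180)); the nut is held squarely at (322,303). Now to place it inside.

>>> carry_out(
  motion="0.02 0.012 0 0 0 0 255; 0.02 0.012 0 0 0 0 255; 0.02 0.012 0 0 0 0 255; 0.0085 0.005 -0.005 0 0 0 255; 0 0 -0.03 0 0 0 255; 0 0 -0.03 0 0 0 255; 0 0 -0.03 0 0 0 255; 0 0 -0.03 0 0 0 255; 0 0 -0.015 0 0 0 255; 0 0 0 0 0 0 255; 0 0 0 0 0 0 125; 0 0 0 0 0 0 125; 0 0 0 0 0 0 125; 0 0 0.03 0 0 0 125; 0 0 0.04 0 0 0 125; 0 0 0.04 0 0 0 125; 0 0 0.04 0 0 0 125; 0 0 0.03 0 0 0 90; 0 0 0 0 0 0 90",
)

```text
time_s: 5.62
ee_pos: [0.605, 0.0155, 0.2461]
eef_rot: [3.141, -0.012, -0.001]
force: [-0.1, 0.5, 0.4]
grip_width: 0.0577
grip_force: 0.0
```

```bash
python3 wr.py w4.png | head -2; cat > pan.py <<'E'
from h import *
c=snap('top'); w=cloud(c); print('top (add y -.004):')
for ce,a,p in comp(w,c,((15,80,60),(35,255,255)),(.01,.09),[.3,.7,-.33,.1],20): print(ce,a,p.mean(0).round(4))
E
python3 pan.py
```

```text
5.6167 [0.605  0.0155 0.2461] [ 3.1411e+00 -1.2300e-02 -1.0000e-03] [-0.1  0.5  0.4] 0.0577
[0.6747 0.0149 0.4259] [-0.238 -0.    -1.571] 0.9957845052083333
top (add y -.004):
[326.6 210.6] 46 [0.6088 0.0161 0.0627]
[428.  261.9] 93 [ 0.4626 -0.2666  0.0225]
[429.6 294.2] 98 [ 0.3719 -0.2678  0.0218]
```

>>> carry_out(
  motion="-0.014 -0.028 0 0 0 5 90; -0.014 -0.028 0 0 0 5 90; -0.014 -0.028 0 0 0 5 90; -0.014 -0.028 0 0 0 5 90; -0.014 -0.029 0 0 0 5 90; -0.014 -0.029 -0.02 0 0 5 90; -0.014 -0.029 -0.025 0 0 0 90; -0.014 -0.029 -0.025 0 0 0 90; -0.014 -0.029 -0.025 0 0 0 90; -0.0155 -0.03 -0.025 0 0 0 90; 0 0 -0.02 0 0 0 90; 0 0 0 0 0 0 90; 0 0 0 0 0 0 90",
)

```text
time_s: 6.8
ee_pos: [0.4611, -0.2706, 0.0968]
eef_rot: [-3.139, 0.001, 0.522]
force: [0.8, -0.4, -0.3]
grip_width: 0.0609
grip_force: 0.0
```

```bash
python3 wr.py w5.png
```

```text
6.8 [ 0.4611 -0.2706  0.0968] [-3.139e+00  1.100e-03  5.221e-01] [ 0.8 -0.4 -0.3] 0.0609
[ 0.5239 -0.2358  0.2756] [-0.251  0.002 -1.048] 0.9959765625
nut [323.9 248.1] 1238 mean [ 0.4638 -0.2716  0.0226] mid [ 0.4632 -0.2718  0.0219] z90 0.0235 ext [0.033 0.036 0.006]
  flat normal deg (mod60) 0 0.0326 0.0367
nut [267.9 343.7] 758 mean [ 0.3769 -0.2725  0.0224] mid [ 0.3739 -0.2744  0.0217] z90 0.0234 ext [0.034 0.032 0.005]
  flat normal deg (mod60) 28 0.0278 0.0337
lid [502.3 178.8] 23626 mean [ 0.567  -0.356   0.0147] mid [ 0.565  -0.3586  0.0205] z90 0.0156 ext [0.126 0.126 0.017]
```

>>> carry_out(
  motion="0.0024 -0.0012 -0.03 0 0 0 90; 0 0 -0.03 0 0 0 90; 0 0 -0.02 0 0 0 90; 0 0 -0.009 0 0 0 90; 0 0 0 0 0 0 90; 0 0 0 0 0 0 255; 0 0 0 0 0 0 255; 0 0 0 0 0 0 255; 0 0 0 0 0 0 255; 0 0 0 0 0 0 255; 0 0 0.02 0 0 0 255; 0 0 0.03 0 0 0 255; 0 0 0.04 0 0 0 255; 0 0 0.04 0 0 0 255; 0 0 0.04 0 0 0 255; 0 0 0.02 0 0 0 255; 0 0 0 0 0 0 255",
)

```text
time_s: 8.27
ee_pos: [0.4655, -0.2733, 0.204]
eef_rot: [3.134, -0.004, 0.522]
force: [0.4, -0.4, -0.9]
grip_width: 0.0321
grip_force: 30.0
```

>>> carry_out(
  motion="0.009 0.026 0 0 0 3 255; 0.009 0.027 0 0 0 3 255; 0.01 0.027 0 0 0 3 255; 0.01 0.027 0 0 0 3 255; 0.01 0.028 0 0 0 3 255; 0.01 0.028 0 0 0 0 255; 0.01 0.028 0 0 0 0 255; 0.01 0.028 0 0 0 0 255; 0.0095 0.028 0 0 0 0 255; 0.009 0.027 0 0 0 0 255; 0 0 0 0 0 0 255; 0 0 0 0 0 0 255",
)

```text
time_s: 9.27
ee_pos: [0.5604, 0.0027, 0.1974]
eef_rot: [-3.14, 0.001, 0.786]
force: [-0.4, -0.0, -1.0]
grip_width: 0.0319
grip_force: 3.0
```

>>> carry_out(
  motion="0 0 0 0 0 0 255; 0 0 0 0 0 0 255; 0 0 0 0 0 0 255",
  grip_force=30,
)

```text
time_s: 9.52
ee_pos: [0.5605, 0.0007, 0.1985]
eef_rot: [-3.141, 0.0, 0.783]
force: [0.3, -0.4, -0.8]
grip_width: 0.0314
grip_force: 30.0
```

>>> carry_out(
  motion="0.001 0.001 -0.03 0 0 0 255; 0 0 -0.03 0 0 0 255; 0 0 -0.03 0 0 0 255; 0 0 -0.03 0 0 0 255; 0 0 -0.017 0 0 0 255; 0 0 0 0 0 0 255; 0 0 0 0 0 0 125; 0 0 0 0 0 0 125; 0 0 0 0 0 0 125; 0 0 0.03 0 0 0 125; 0 0 0.04 0 0 0 125; 0 0 0.04 0 0 0 125; 0 0 0.04 0 0 0 90; 0 0 0 0 0 0 90",
)

```text
time_s: 10.68
ee_pos: [0.5643, 0.0025, 0.2214]
eef_rot: [3.131, -0.009, 0.784]
force: [-0.1, 0.3, 1.6]
grip_width: 0.0577
grip_force: 0.0
```

```bash
python3 pan.py
```

```text
top (add y -.004):
[429.6 294.2] 100 [ 0.372  -0.2677  0.0213]
```

>>> carry_out(
  motion="-0.019 -0.027 0 0 0 3 90; -0.019 -0.027 0 0 0 0 90; -0.019 -0.027 0 0 0 0 90; -0.019 -0.027 0 0 0 0 90; -0.019 -0.027 0 0 0 0 90; -0.019 -0.028 -0.02 0 0 0 90; -0.019 -0.028 -0.025 0 0 0 90; -0.019 -0.028 -0.025 0 0 0 90; -0.02 -0.028 -0.025 0 0 0 90; -0.02 -0.028 -0.025 0 0 0 90; 0 0 0 0 0 0 90; 0 0 0 0 0 0 90",
)

```text
time_s: 11.73
ee_pos: [0.3696, -0.2712, 0.0923]
eef_rot: [-3.14, -0.0, 0.834]
force: [0.7, -0.1, 0.5]
grip_width: 0.0607
grip_force: 0.0
```

```bash
python3 wr.py w6.png;python3 pan.py
```

```text
11.7333 [ 0.3696 -0.2712  0.0923] [-3.1396 -0.      0.8337] [ 0.7 -0.1  0.5] 0.0607
[ 0.4183 -0.2189  0.2712] [-0.25   0.002 -0.736] 0.996044921875
nut [324.7 251. ] 1272 mean [ 0.3722 -0.2723  0.0226] mid [ 0.3718 -0.2729  0.022 ] z90 0.0235 ext [0.036 0.035 0.006]
  flat normal deg (mod60) 18 0.0324 0.0362
lid [587.8 154.9] 16416 mean [ 0.5474 -0.3442  0.0147] mid [ 0.5534 -0.3564  0.0198] z90 0.0156 ext [0.104 0.123 0.019]
top (add y -.004):
[326.5 214. ] 99 [0.5995 0.0166 0.0622]
[331.7 228.6] 94 [0.5587 0.0034 0.0637]
[428.5 292.8] 71 [ 0.3759 -0.2645  0.0223]
```

>>> carry_out(
  motion="0.0025 -0.0015 -0.03 0 0 0 90; 0 0 -0.03 0 0 0 90; 0 0 -0.02 0 0 0 90; 0 0 -0.005 0 0 0 90; 0 0 0 0 0 0 90; 0 0 0 0 0 0 255; 0 0 0 0 0 0 255; 0 0 0 0 0 0 255; 0 0 0 0 0 0 255; 0 0 0 0 0 0 255; 0 0 0.02 0 0 0 255; 0 0 0.03 0 0 0 255; 0 0 0.04 0 0 0 255; 0 0 0.04 0 0 0 255; 0 0 0.04 0 0 0 255; 0 0 0.02 0 0 0 255; 0 0 0 0 0 0 255",
)

```text
time_s: 13.25
ee_pos: [0.3746, -0.2732, 0.203]
eef_rot: [3.134, -0.0, 0.837]
force: [0.1, 0.0, -0.3]
grip_width: 0.0316
grip_force: 30.0
```

>>> carry_out(
  motion="0.013 0.022 0 0 0 -7 255; 0.013 0.022 0 0 0 -7 255; 0.013 0.022 0 0 0 -7 255; 0.013 0.022 0 0 0 -7 255; 0.013 0.023 0 0 0 -7 255; 0.013 0.023 0 0 0 -7 255; 0.013 0.023 0 0 0 -7 255; 0.013 0.023 0 0 0 -7 255; 0.013 0.023 0 0 0 -7 255; 0.014 0.023 0 0 0 -7 255; 0.014 0.023 0 0 0 -7 255; 0.014 0.023 0 0 0 -7 255; 0.014 0.023 0 0 0 -7 255; 0.014 0.022 0 0 0 -7 255; 0 0 0 0 0 0 255; 0 0 0 0 0 0 255; 0 0 0 0 0 0 255",
)

```text
time_s: 14.67
ee_pos: [0.5598, 0.0444, 0.1972]
eef_rot: [3.14, 0.001, -0.871]
force: [-0.2, -0.2, -0.8]
grip_width: 0.0318
grip_force: 30.0
```

Release with the nut bottom just above the others, then view the pan.

>>> carry_out(
  motion="0.002 -0.002 -0.03 0 0 0 255; 0 0 -0.03 0 0 0 255; 0 0 -0.03 0 0 0 255; 0 0 -0.03 0 0 0 255; 0 0 -0.007 0 0 0 255; 0 0 0 0 0 0 255; 0 0 0 0 0 0 125; 0 0 0 0 0 0 125; 0 0 0 0 0 0 125; 0 0 0.03 0 0 0 125; 0 0 0.04 0 0 0 125; 0 0 0.04 0 0 0 125; 0 0 0.04 0 0 0 90; 0 -0.02 0.02 0 0 6 90; 0 -0.04 0.02 0 0 6 90; 0 -0.04 0 0 0 6 90; 0 -0.04 0 0 0 6 90; 0 -0.04 0 0 0 6 90; 0 -0.04 0 0 0 6 90; 0 -0.04 0 0 0 6 90",
)

```text
time_s: 16.33
ee_pos: [0.562, -0.2164, 0.2615]
eef_rot: [3.141, -0.002, -0.135]
force: [-0.0, 1.1, 0.8]
grip_width: 0.0606
grip_force: 0.0
```

```bash
python3 pan.py; python3 wr.py w7.png; python3 - <<'E'
from h import *
snap('top','t7.png'); a=cv2.imread('pics/t7.png')[170:310,180:380];cv2.imwrite('pics/t7c.png',cv2.resize(a,None,fx=4,fy=4,interpolation=cv2.INTER_CUBIC))
E
```

```text
top (add y -.004):
[326.5 214. ] 99 [0.5994 0.0166 0.0626]
[316.6 228. ] 90 [0.5612 0.0447 0.0629]
[331.5 228.5] 97 [0.5589 0.0039 0.0637]
16.3833 [ 0.5613 -0.2225  0.2608] [ 3.1395e+00 -1.5000e-03 -1.2650e-01] [ 0.8 -5.6  0.5] 0.0609
[ 0.6325 -0.2318  0.4398] [-0.249 -0.002 -1.697] 0.9960872395833333
nut [535.2 300.4] 443 mean [ 0.4231 -0.4655  0.027 ] mid [ 0.4154 -0.4746  0.027 ] z90 0.0335 ext [0.042 0.05  0.016]
  flat normal deg (mod60) 36 0.0199 0.0416
lid [437.1 191.2] 8759 mean [ 0.567  -0.3583  0.0146] mid [ 0.5649 -0.3583  0.0197] z90 0.0157 ext [0.125 0.125 0.015]
```

View pics/t7c.png

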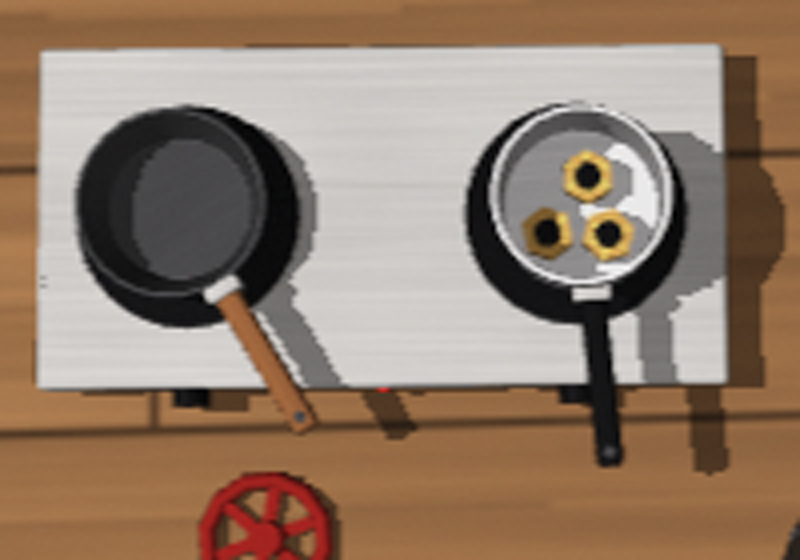

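All three nuts lie flat in the saucepan (587,177), (547,233), (608,234 in the crop) and the pan hasn't moved. Next the lid.

>>> carry_out(
  motion="0.0037 -0.027 -0.02 0 0 3.5 90; 0 -0.027 -0.03 0 0 3.5 90; 0 -0.027 -0.03 0 0 0 90; 0 -0.027 -0.03 0 0 0 90; 0 -0.028 -0.03 0 0 0 90; 0 0 -0.02 0 0 0 90; 0 0 0 0 0 0 90; 0 0 0 0 0 0 90",
)

```text
time_s: 17.15
ee_pos: [0.5664, -0.3492, 0.1004]
eef_rot: [-3.141, 0.0, -0.019]
force: [-0.9, -0.2, 0.6]
grip_width: 0.0607
grip_force: 0.0
```

```bash
python3 wr.py w8.png; python3 - <<'E'
from h import *
w=np.load('wr.npy');x,y,z=w[...,0],w[...,1],w[...,2]
m=(z>.037)&(z<.055)&(np.hypot(x-.565,y+.358)<.03); p=w[m]; print('knob',len(p),((p.min(0)+p.max(0))/2).round(4),np.ptp(p,0).round(4),np.percentile(p[:,2],80))
E
```

```text
17.15 [ 0.5664 -0.3492  0.1004] [-3.1411e+00  4.0000e-04 -1.8600e-02] [-0.9 -0.2  0.6] 0.0607
[ 0.6385 -0.3513  0.2792] [-0.25   0.    -1.589] 0.995830078125
lid [331.7 242.1] 19483 mean [ 0.5692 -0.3573  0.0146] mid [ 0.5644 -0.3585  0.0202] z90 0.0155 ext [0.125 0.125 0.016]
knob 979 [ 0.565  -0.3584  0.0418] [0.0234 0.0236 0.0094] 0.04508397895639688
```

>>> carry_out(
  motion="-0.0016 -0.0092 -0.02 0 0 1 90; 0 0 -0.03 0 0 0 90; 0 0 -0.02 0 0 0 90; 0 0 -0.009 0 0 0 90; 0 0 0 0 0 0 90; 0 0 0 0 0 0 255; 0 0 0 0 0 0 255; 0 0 0 0 0 0 255; 0 0 0 0 0 0 255; 0 0 0 0 0 0 255; 0 0 0 0 0 0 255; 0 0 0 0 0 0 255",
  grip_force=40,
)

```text
time_s: 18.2
ee_pos: [0.5646, -0.3596, 0.0213]
eef_rot: [3.142, -0.0, -0.001]
force: [-0.6, 1.5, 3.2]
grip_width: 0.0227
grip_force: 40.0
```

>>> carry_out(
  motion="0 0 0.015 0 0 0 255; 0 0 0.03 0 0 0 255; 0 0 0.04 0 0 0 255; 0 0 0.04 0 0 0 255; 0 0 0.04 0 0 0 255; 0 0 0.035 0 0 0 255; -0.004 0.015 0 0 0 0 255; -0.006 0.03 0 0 0 0 255; -0.006 0.03 0 0 0 0 255; -0.006 0.03 0 0 0 0 255; -0.006 0.03 0 0 0 0 255; -0.006 0.03 0 0 0 0 255; -0.006 0.03 0 0 0 0 255; -0.006 0.03 0 0 0 0 255; -0.006 0.03 0 0 0 0 255; -0.006 0.03 0 0 0 0 255; -0.006 0.015 0 0 0 0 255; 0 0 0 0 0 0 255; 0 0 0 0 0 0 255; 0 0 0 0 0 0 255",
)

```text
time_s: 19.87
ee_pos: [0.5007, -0.0603, 0.2208]
eef_rot: [3.141, -0.0, -0.001]
force: [-0.4, -0.9, -1.4]
grip_width: 0.0232
grip_force: 40.0
```

```bash
cat > rim.py <<'E'
from h import *
import sys
c=snap('wrist',sys.argv[1]); w=cloud(c); x,y,z=w[...,0],w[...,1],w[...,2]
o=ctrl.get_obs(); print(o['ee_pos'].round(4),o['eef_rot'].round(4),np.round(c['position'],4))
m=(z>.106)&(z<.124)&(np.hypot(x-.582,y-.019)<.07)
p=w[m]; rng=np.random.default_rng(0);best=(0,)
for _ in range(2000):
    o,r=circ(p[rng.choice(len(p),3,False)])
    if .05<r<.066:
        d=abs(np.hypot(*(p[:,:2]-o).T)-r)<.003
        if d.sum()>best[0]: best=(d.sum(),d)
q=p[best[1]]; o,r=circ(q); print('rim',o,r,best[0],len(p),np.median(q[:,2]))
o,r=circ(q[np.hypot(*(q[:,:2]-o).T)>r+.001]); print('outer',o,r)
t=np.arctan2(*(q[:,:2]-o).T[::-1]); print('coverage',np.histogram(t,12,(-np.pi,np.pi))[0])
for ce,a,p in comp(w,c,((100,80,40),(125,255,255)),(.1,.3),None,500): print('lid',a,p.mean(0),((p.min(0)+p.max(0))/2),np.ptp(p,0))
E
python3 rim.py w9.png
```

```text
[ 0.5007 -0.0605  0.2207] [ 3.1415e+00  1.0000e-04 -1.9000e-03] [ 0.5726 -0.061   0.3997]
rim [0.58168463 0.01868592] 0.05715628675112616 3460 3460 0.11401471500803509
outer [0.58170186 0.01889691] 0.05888088774252036
coverage [ 56   1 223 244 271 338 409 440 445 410 336 287]
lid 25147 [ 0.52364095 -0.06094005  0.21422975] [ 0.52139978 -0.05650173  0.1933924 ] [0.08402302 0.1343811  0.15907248]
lid 1931 [ 0.46731181 -0.06090915  0.21596743] [ 0.47622393 -0.06083487  0.24361042] [0.0420498  0.0333918  0.06312635]
```

View pics/w9.png

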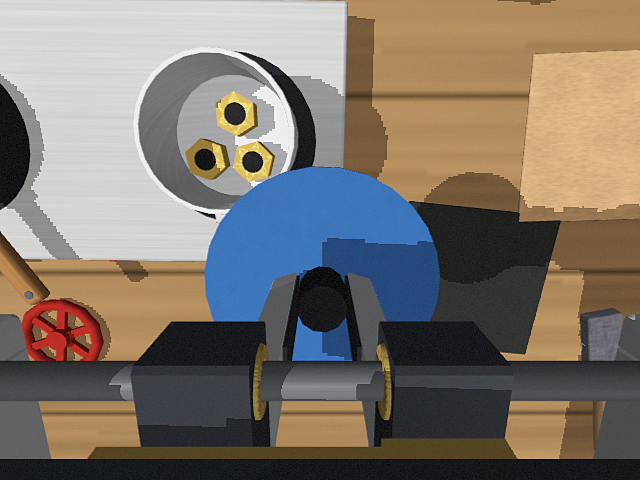

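The lid is held level under (322,285) and the saucepan rim is re-measured at (0.5817, 0.0188). I'll move over it and down to just above the rim.

>>> carry_out(
  motion="0.01 0.01 0 0 0 0 255; 0.02 0.02 0 0 0 0 255; 0.02 0.02 0 0 0 0 255; 0.02 0.02 0 0 0 0 255; 0.011 0.009 0 0 0 0 255; 0 0 0 0 0 0 255; 0 0 -0.03 0 0 0 255; 0 0 -0.03 0 0 0 255; 0 0 -0.015 0 0 0 255; 0 0 0 0 0 0 255; 0 0 0 0 0 0 255; 0 0 0 0 0 0 255",
)

```text
time_s: 20.92
ee_pos: [0.5822, 0.019, 0.1472]
eef_rot: [3.142, -0.002, -0.002]
force: [0.1, 1.3, -1.3]
grip_width: 0.0231
grip_force: 40.0
```

>>> carry_out(
  motion="-0.0005 0 -0.005 0 0 0 255; 0 0 -0.005 0 0 0 255; 0 0 -0.004 0 0 0 255; 0 0 -0.003 0 0 0 255; 0 0 0 0 0 0 255; 0 0 0 0 0 0 255",
)

```text
time_s: 21.42
ee_pos: [0.5809, 0.0194, 0.1287]
eef_rot: [-3.142, 0.0, -0.001]
force: [0.9, -0.3, -1.3]
grip_width: 0.0234
grip_force: 40.0
```

>>> carry_out(
  motion="0 0 -0.003 0 0 0 255; 0 0 -0.002 0 0 0 255; 0 0 -0.001 0 0 0 255; 0 0 0 0 0 0 255; 0 0 0 0 0 0 255",
)

```text
time_s: 21.83
ee_pos: [0.5814, 0.0194, 0.1252]
eef_rot: [3.141, -0.002, -0.001]
force: [-10.3, 0.2, 21.6]
grip_width: 0.0233
grip_force: 40.0
```

>>> carry_out(
  motion="0 0 -0.001 0 0 0 255; 0 0 0 0 0 0 255; 0 0 0.001 0 0 0 255; 0 0 0 0 0 0 90; 0 0 0 0 0 0 90; 0 0 0 0 0 0 90; 0 0 0.02 0 0 0 90; 0 0 0.03 0 0 0 90; 0 0 0.02 0 0 0 90; 0 0 0 0 0 0 255; 0 0 0 0 0 0 255; 0 0 0 0 0 0 255; 0 0 0 0 0 0 255; 0 0 0 0 0 0 255; 0 0 0 0 0 0 255",
)

```text
time_s: 23.08
ee_pos: [0.5807, 0.0194, 0.192]
eef_rot: [-3.142, 0.001, -0.001]
force: [-0.3, -0.6, 0.3]
grip_width: 0.0244
grip_force: 0.0
```

```bash
cat > lid.py <<'E'
from h import *
for n in ('wrist','top','scene'):
    c=snap(n); w=cloud(c)
    for ce,a,p in comp(w,c,((100,80,40),(125,255,255)),(.1,.14),[.48,.7,-.1,.12],300):
        s=np.linalg.lstsq(np.c_[p[:,:2]-[.582,.019],np.ones(len(p))],p[:,2],rcond=None)[0]
        p=p[abs(np.c_[p[:,:2]-[.582,.019],np.ones(len(p))]@s-p[:,2])<.004]
        s=np.linalg.lstsq(np.c_[p[:,:2]-[.582,.019],np.ones(len(p))],p[:,2],rcond=None)[0]
        print(n,a,'slopes,z',s.round(4),'mid',((p.min(0)+p.max(0))/2).round(4))
E
python3 lid.py
```

```text
wrist 19455 slopes,z [5.000e-04 1.000e-04 1.187e-01] mid [0.5811 0.0186 0.1189]
scene 956 slopes,z [ 0.0007 -0.0012  0.1195] mid [0.581  0.016  0.1195]
```

Lid seated, level, at the expected height. One firm press on the knob with closed fingers.

>>> carry_out(
  motion="0.0005 0 -0.01 0 0 0 255; 0 0 -0.01 0 0 0 255; 0 0 -0.01 0 0 0 255; 0 0 -0.008 0 0 0 255; 0 0 0 0 0 0 255; 0 0 -0.003 0 0 0 255; 0 0 -0.002 0 0 0 255; 0 0 0 0 0 0 255; 0 0 0 0 0 0 255",
)

```text
time_s: 23.98
ee_pos: [0.5816, 0.0194, 0.15]
eef_rot: [3.142, -0.0, -0.001]
force: [-0.3, -0.0, -0.2]
grip_width: 0.0005
grip_force: 0.0
```

>>> carry_out(
  motion="0 0 -0.001 0 0 0 255; 0 0 -0.001 0 0 0 255; 0 0 -0.0005 0 0 0 255; 0 0 0 0 0 0 255; 0 0 0 0 0 0 255",
)

```text
time_s: 24.4
ee_pos: [0.5818, 0.0194, 0.1493]
eef_rot: [3.141, -0.002, -0.001]
force: [-6.7, 0.4, 15.4]
grip_width: 0.0007
grip_force: 7.5
```

>>> carry_out(
  motion="0 0 -0.001 0 0 0 255; 0 0 0 0 0 0 255; 0 0 0 0 0 0 255; 0 0 0.02 0 0 0 255; 0 0 0.03 0 0 0 255; -0.01 -0.01 0.03 0 0 0 100; -0.03 -0.01 0.03 0 0 0 100; -0.04 0 0.03 0 0 0 100; -0.03 0 0.02 0 0 0 100; -0.03 0 0 0 0 0 100; -0.03 0.01 0 0 0 0 100; -0.03 0.01 0 0 0 0 100; 0 0 0 0 0 0 100; 0 0 0 0 0 0 100",
)

```text
time_s: 25.57
ee_pos: [0.389, 0.0201, 0.3009]
eef_rot: [3.141, -0.003, -0.0]
force: [1.4, -0.1, 0.6]
grip_width: 0.0558
grip_force: 0.0
```

```bash
python3 wr.py w10.png | head -2; python3 lid.py; python3 -c "
from h import *
print(ctrl.get_obs()['qpos'].round(2))"
```

```text
25.5667 [0.389  0.0201 0.3009] [ 3.1415e+00 -2.5000e-03 -4.0000e-04] [ 1.4 -0.1  0.6] 0.0558
[0.4605 0.0194 0.4799] [-0.248 -0.    -1.57 ] 0.9961328125
wrist 9131 slopes,z [ 0.0007 -0.      0.1188] mid [0.5523 0.019  0.1188]
top 1706 slopes,z [-0.0011  0.0023  0.1187] mid [0.5813 0.0227 0.1187]
scene 951 slopes,z [ 0.0021 -0.0013  0.1195] mid [0.5806 0.0163 0.1195]
[-0.04 -0.13  1.77 -0.    1.5   1.53]
```

View pics/w10.png

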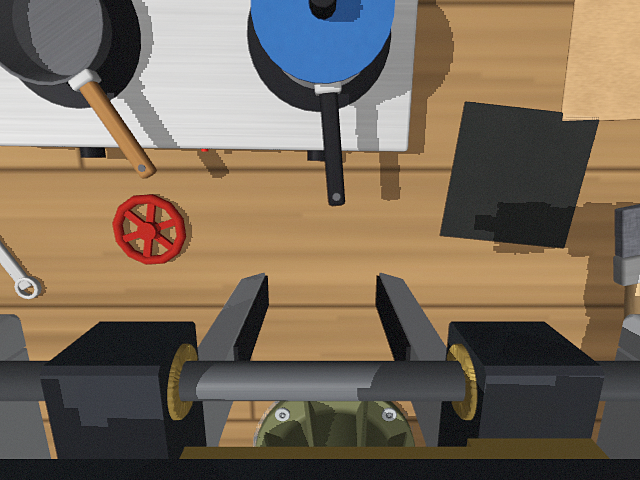

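Wrist view: saucepan handle runs (328,92)→(337,200), skillet handle (90,88)→(147,172); the lid is seated level. I'll fit the handle lines and the hob edges.

```bash
cat > han.py <<'E'
from h import *
w=np.load('wr.npy');x,y,z=w[...,0],w[...,1],w[...,2]
hsv=cv2.cvtColor(cv2.imread('pics/w10.png'),cv2.COLOR_BGR2HSV)
def line(m,name):
    p=w[m]; o=np.median(p,0); 
    for _ in range(5):
        vx=cv2.fitLine(p[:,:2].astype('f4'),cv2.DIST_HUBER,0,.01,.01).ravel(); d=vx[:2]*-np.sign(vx[0]); o=vx[2:]
        n=np.array([-d[1],d[0]]); e=(p[:,:2]-o)@n; p=p[abs(e)<.012]
    t=(p[:,:2]-o)@d; print(name,len(p),'ang',np.degrees(np.arctan2(d[1],d[0]))%360,'tip',o+d*t.max(),'mid(125)',o+d*(t.max()-.055),'centre',o+d*(t.max()-.18),'z',np.percentile(p[:,2],[10,50,90]),'width',np.ptp(e[abs(e)<.012]))
line((z>.092)&(z<.112)&(x<.5)&(x>.35)&(abs(y)<.05),'saucepan')
line((z>.066)&(z<.09)&(x<.535)&(x>.38)&(y>.16)&(y<.29),'skillet')
m=(z>.036)&(z<.044)
for ys in ((-.08,-.04),(.04,.12),(.25,.33)):
    q=w[m&(y>ys[0])&(y<ys[1])&(x>.4)&(x<.6)]; print('front x',ys,np.percentile(q[:,0],1))
q=w[m&(x>.5)&(x<.6)]; print('right y',np.percentile(q[:,1],.5))
c=snap('top');W=cloud(c);X,Y,Z=W[...,0],W[...,1],W[...,2];M=(Z>.035)&(Z<.046)
q=W[M&(X>.44)&(X<.72)&(Y>-.11)&(Y<.42)]; print('top hob rect (y-.004)',cv2.minAreaRect(q[:,:2].astype('f4')))
V=cv2.cvtColor(c['pixels'],cv2.COLOR_RGB2HSV)[...,2]
# skillet rim by RANSAC
p=W[(Z>.074)&(Z<.086)&(X>.48)&(X<.68)&(Y>.19)&(Y<.38)]; rng=np.random.default_rng(0);b=(0,)
for _ in range(3000):
    o,r=circ(p[rng.choice(len(p),3,False)])
    if .058<r<.067:
        d=abs(np.hypot(*(p[:,:2]-o).T)-r)<.003
        if d.sum()>b[0]: b=(d.sum(),d)
print('skillet rim top (y-.004)',circ(p[b[1]]),b[0],len(p))
E
python3 han.py
```

```text
saucepan 1763 ang 185.0592 tip [0.40278263 0.00402165] mid(125) [0.45756835 0.00887182] centre [0.58208137 0.01989494] z [0.09944552 0.10129356 0.10252633] width 0.018099712817278173
skillet 2400 ang 210.64027 tip [0.43287555 0.20386892] mid(125) [0.48019668 0.23189945] centre [0.58774469 0.29560522] z [0.07571456 0.08024362 0.08200041] width 0.022117434508088778
front x (-0.08, -0.04) 0.4596205191479451
front x (0.04, 0.12) 0.46069717423988255
front x (0.25, 0.33) 0.45496345505342495
right y -0.07955388077950537
top hob rect (y-.004) ((0.5739490389823914, 0.16160951554775238), (0.4802161157131195, 0.25147977471351624), 89.20335388183594)
skillet rim top (y-.004) (array([0.58616025, 0.30018887]), np.float64(0.0615045456906094)) 276 453
```

>>> carry_out(
  motion="0.009 0.021 -0.017 0 0 3 100; 0.009 0.021 -0.017 0 0 3 100; 0.009 0.021 -0.017 0 0 3 100; 0.009 0.021 -0.017 0 0 3 100; 0.009 0.021 -0.017 0 0 3 100; 0.009 0.021 -0.017 0 0 3 100; 0.009 0.021 -0.017 0 0 3 100; 0.009 0.021 -0.017 0 0 3 100; 0.009 0.022 -0.017 0 0 3 100; 0.01 0.022 -0.017 0 0 3.6 100; 0 0 0 0 0 0 100; 0 0 0 0 0 0 100",
)

```text
time_s: 26.82
ee_pos: [0.4803, 0.2321, 0.1283]
eef_rot: [-3.141, 0.003, 0.533]
force: [0.0, 0.1, -0.0]
grip_width: 0.0573
grip_force: 0.0
```

```bash
python3 wr.py w11.png|head -2; python3 - <<'E'
from h import *
w=np.load('wr.npy');x,y,z=w[...,0],w[...,1],w[...,2]
m=(z>.066)&(z<.09)&(np.hypot(x-.587,y-.296)>.08)&(np.hypot(x-.587,y-.296)<.2)&(np.hypot(x-.48,y-.232)<.06); m[300:]=0
p=w[m]
vx=cv2.fitLine(p[:,:2].astype('f4'),cv2.DIST_HUBER,0,.01,.01).ravel();d=vx[:2]*-np.sign(vx[0]);n=np.array([-d[1],d[0]])
e=(p[:,:2]-vx[2:])@n; print(len(p),np.degrees(np.arctan2(d[1],d[0]))%360,vx[2:],'e range',np.percentile(e,[1,99]),'TCP off line',(ctrl.get_obs()['ee_pos'][:2]-vx[2:])@n, np.percentile(p[:,2],80))
p=w[(z>.072)&(z<.088)&(np.hypot(x-.587,y-.296)<.08)]
rng=np.random.default_rng(0);b=(0,)
for _ in range(3000):
    o,r=circ(p[rng.choice(len(p),3,False)])
    if .058<r<.067:
        d=abs(np.hypot(*(p[:,:2]-o).T)-r)<.003
        if d.sum()>b[0]: b=(d.sum(),d)
print('rim',circ(p[b[1]]),b[0],len(p))
E
```

```text
26.8167 [0.4803 0.2321 0.1283] [-3.1411e+00  3.1000e-03  5.3340e-01] [ 0.   0.1 -0. ] 0.0573
[0.5428 0.2682 0.307 ] [-0.253  0.    -1.037] 0.9961686197916667
2969 210.42245 [0.4882384  0.23900132] e range [-0.00884104  0.008804  ] TCP off line 0.002464183470043133 0.08097058046330179
rim (array([0.58657806, 0.29665391]), np.float64(0.060953565717559145)) 5212 6422
```

>>> carry_out(
  motion="-0.0012 0.0021 -0.02 0 0 0 100; 0 0 -0.02 0 0 0 100; 0 0 -0.02 0 0 0 100; 0 0 -0.009 0 0 0 100; 0 0 0 0 0 0 100; 0 0 0 0 0 0 100; 0 0 0 0 0 0 180; 0 0 0 0 0 0 220; 0 0 0 0 0 0 255; 0 0 0 0 0 0 255; 0 0 0 0 0 0 255; 0 0 0 0 0 0 255; 0 0 0 0 0 0 255; 0 0 0 0 0 0 255",
  grip_force=25,
)

```text
time_s: 28.03
ee_pos: [0.4793, 0.234, 0.0611]
eef_rot: [3.142, -0.0, 0.533]
force: [-0.2, -0.4, 1.9]
grip_width: 0.0176
grip_force: 25.0
```

```bash
python3 - <<'E'
from h import *
# pan centre on ring (slight pull toward ring ok): rotate tool about centre
c=np.array([.5866,.2966]); p=ctrl.get_obs()['ee_pos'][:2]; print(p,np.hypot(*(p-c)),np.degrees(np.arctan2(*(p-c)[::-1]))%360)
n=17
for k in range(n):
    a=np.radians(4); q=c+R.from_euler('z',a).as_matrix()[:2,:2]@(p-c); print((q-p).round(4),end=' '); p=q
print(p)
E
```

```text
[0.4792911  0.23395758] 0.12425487141105243 210.27458614149668
[ 0.0046 -0.0073] [ 0.0051 -0.007 ] [ 0.0056 -0.0066] [ 0.0061 -0.0062] [ 0.0065 -0.0058] [ 0.0069 -0.0053] [ 0.0072 -0.0048] [ 0.0075 -0.0043] [ 0.0078 -0.0038] [ 0.0081 -0.0032] [ 0.0083 -0.0026] [ 0.0084 -0.0021] [ 0.0085 -0.0015] [ 0.0086 -0.0009] [ 0.0087 -0.0003] [0.0087 0.0003] [0.0086 0.0009] [0.60448242 0.17363866]
```

>>> carry_out(
  motion="0.0046 -0.0073 0 0 0 4 255; 0.0051 -0.007 0 0 0 4 255; 0.0056 -0.0066 0 0 0 4 255; 0.0061 -0.0062 0 0 0 4 255; 0.0065 -0.0058 0 0 0 4 255; 0.0069 -0.0053 0 0 0 4 255; 0.0072 -0.0048 0 0 0 4 255; 0.0075 -0.0043 0 0 0 4 255; 0 0 0 0 0 0 255; 0 0 0 0 0 0 255",
)

```text
time_s: 28.87
ee_pos: [0.5285, 0.1867, 0.0609]
eef_rot: [-3.141, 0.0, 1.089]
force: [-2.7, 0.3, 3.9]
grip_width: 0.0178
grip_force: 25.1
```

```bash
python3 wr.py w12.png|head -2; cat > sk.py <<'E'
from h import *
w=np.load('wr.npy');x,y,z=w[...,0],w[...,1],w[...,2]
p=w[(z>.072)&(z<.088)&(np.hypot(x-.587,y-.296)<.08)]
rng=np.random.default_rng(0);b=(0,)
for _ in range(3000):
    o,r=circ(p[rng.choice(len(p),3,False)])
    if .058<r<.067:
        d=abs(np.hypot(*(p[:,:2]-o).T)-r)<.003
        if d.sum()>b[0]: b=(d.sum(),d)
o,r=circ(p[b[1]]); print('rim',o,r,b[0],len(p)); t=ctrl.get_obs()['ee_pos'][:2]-o; print(np.hypot(*t),np.degrees(np.arctan2(*t[::-1]))%360)
E
python3 sk.py
```

```text
28.8667 [0.5285 0.1867 0.0609] [-3.1412e+00  1.0000e-04  1.0893e+00] [-2.7  0.3  3.9] 0.0178
[0.562  0.2497 0.2398] [-0.251 -0.    -0.481] 0.9959928385416666
rim [0.58487651 0.29641553] 0.06048259875419747 8426 10708
0.1232798287422771 242.77027088850332
```

>>> carry_out(
  motion="0.0078 -0.0038 0 0 0 4 255; 0.0081 -0.0032 0 0 0 4 255; 0.0083 -0.0026 0 0 0 4 255; 0.0084 -0.0021 0 0 0 4 255; 0.0085 -0.0015 0 0 0 4 255; 0.0086 -0.0009 0 0 0 4 255; 0.0087 -0.0003 0 0 0 4 255; 0.0087 0.0003 0 0 0 4 255; 0.0086 0.0009 0 0 0 4 255; 0 0 0 0 0 0 255; 0 0 0 0 0 0 255; 0 0 0 0 0 0 255",
)

```text
time_s: 29.92
ee_pos: [0.604, 0.1736, 0.061]
eef_rot: [3.142, -0.0, 1.717]
force: [-3.0, -1.1, 2.7]
grip_width: 0.0178
grip_force: 25.1
```

```bash
python3 wr.py w13.png|head -2; python3 sk.py
```

```text
29.9167 [0.604  0.1736 0.061 ] [ 3.1415 -0.      1.7169] [-3.  -1.1  2.7] 0.0178
[0.5937 0.244  0.2399] [-0.251 -0.001  0.147] 0.9961263020833333
rim [0.584818   0.29559252] 0.06076658893939735 8381 10723
0.1234626092163037 278.96152505118135
```

>>> carry_out(
  motion="0 0 0 0 0 0 130; 0 0 0 0 0 0 130; 0 0 0 0 0 0 130; 0 0 0.02 0 0 0 120; 0 0 0.04 0 0 0 100; 0 0 0.04 0 0 0 100; 0 0 0.04 0 0 0 100; -0.012 -0.013 0 0 0 6.7 100; -0.012 -0.013 0 0 0 6.7 100; -0.012 -0.013 0 0 0 6.7 100; -0.012 -0.013 0 0 0 6.7 100; -0.012 -0.014 0 0 0 6.7 100; -0.012 -0.014 0 0 0 6.7 100; -0.012 -0.014 0 0 0 6.7 100; -0.012 -0.014 0 0 0 6.7 100; -0.012 -0.014 0 0 0 6.7 100; -0.012 -0.014 0 0 0 6.7 100; -0.0125 -0.014 0 0 0 6.7 100; -0.012 -0.014 0 0 0 6.7 100; -0.002 0 0 0 0 6.4 100",
)

```text
time_s: 31.63
ee_pos: [0.4567, 0.0078, 0.2011]
eef_rot: [-3.141, 0.0, -3.044]
force: [0.3, -0.2, 0.5]
grip_width: 0.0572
grip_force: 0.0
```

>>> carry_out(
  motion="0 0 0 0 0 0 100; 0 0 0 0 0 0 100",
)

```text
time_s: 31.8
ee_pos: [0.4581, 0.0094, 0.2011]
eef_rot: [-3.142, 0.001, -3.053]
force: [0.8, 0.4, -0.5]
grip_width: 0.057
grip_force: 0.0
```

```bash
python3 wr.py w14.png|head -2; cat > sp.py <<'E'
from h import *
w=np.load('wr.npy');x,y,z=w[...,0],w[...,1],w[...,2]
m=(z>.092)&(z<.112)&(np.hypot(x-.458,y-.009)<.06)&(np.hypot(x-.582,y-.019)>.085); m[300:]=0
p=w[m]
if len(p)>50:
    vx=cv2.fitLine(p[:,:2].astype('f4'),cv2.DIST_HUBER,0,.01,.01).ravel();d=vx[:2]*-np.sign(vx[0]);n=np.array([-d[1],d[0]])
    e=(p[:,:2]-vx[2:])@n; print(len(p),np.degrees(np.arctan2(d[1],d[0]))%360,vx[2:],np.percentile(e,[1,99]),'TCP off',(ctrl.get_obs()['ee_pos'][:2]-vx[2:])@n,'n',n,np.percentile(p[:,2],80))
E
python3 sp.py
```

```text
31.8 [0.4581 0.0094 0.2011] [-3.1416e+00  7.0000e-04 -3.0526e+00] [ 0.8  0.4 -0.5] 0.057
[0.3866 0.0024 0.38  ] [-0.252  0.     1.661] 0.9959602864583333
2748 185.0691 [0.44785082 0.00764679] [-0.00882665  0.00887485] TCP off -0.00102499725581039 n [ 0.0883572  -0.99608886] 0.10203013930407764
```

View pics/w14.png

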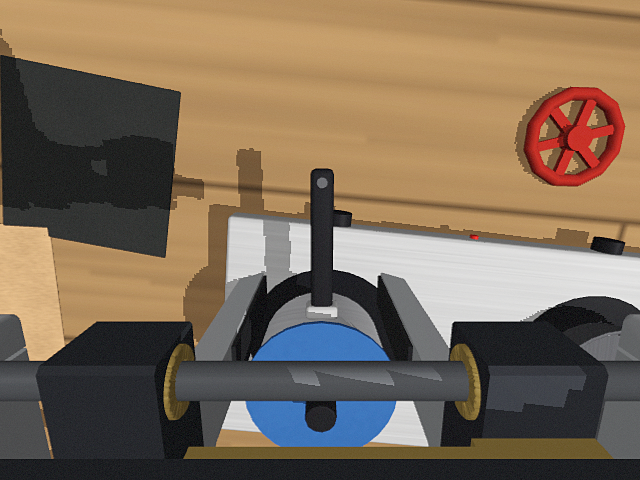

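The handle stands at (322,180–310), square between the fingers. Descend and grip.

>>> carry_out(
  motion="0 -0.001 -0.03 0 0 0 100; 0 0 -0.03 0 0 0 100; 0 0 -0.03 0 0 0 100; 0 0 -0.02 0 0 0 100; 0 0 -0.01 0 0 0 100; 0 0 0 0 0 0 100; 0 0 0 0 0 0 180; 0 0 0 0 0 0 220; 0 0 0 0 0 0 255; 0 0 0 0 0 0 255; 0 0 0 0 0 0 255; 0 0 0 0 0 0 255; 0 0 0 0 0 0 255; 0 0 0 0 0 0 255",
)

```text
time_s: 33.02
ee_pos: [0.4581, 0.0085, 0.0813]
eef_rot: [3.142, 0.0, -3.049]
force: [-1.3, 1.3, 5.7]
grip_width: 0.0177
grip_force: 25.0
```

```bash
python3 - <<'E'
from h import *
c=np.array([.5819,.0190]); p=ctrl.get_obs()['ee_pos'][:2]; print(p,np.hypot(*(p-c)),np.degrees(np.arctan2(*(p-c)[::-1]))%360)
for k in range(17):
    q=c+R.from_euler('z',-4,degrees=True).as_matrix()[:2,:2]@(p-c); print((q-p).round(4),end=' '); p=q
print(p)
E
```

```text
[0.45807812 0.00846508] 0.1242692365559398 184.8630834979239
[-0.0004  0.0087] [0.0002 0.0087] [0.0008 0.0086] [0.0014 0.0086] [0.002  0.0084] [0.0026 0.0083] [0.0031 0.0081] [0.0037 0.0079] [0.0042 0.0076] [0.0047 0.0073] [0.0052 0.0069] [0.0057 0.0065] [0.0061 0.0061] [0.0066 0.0057] [0.0069 0.0052] [0.0073 0.0047] [0.0076 0.0042] [0.5257477 0.1298592]
```

>>> carry_out(
  motion="-0.0004 0.0087 0 0 0 -4 255; 0.0002 0.0087 0 0 0 -4 255; 0.0008 0.0086 0 0 0 -4 255; 0.0014 0.0086 0 0 0 -4 255; 0.002 0.0084 0 0 0 -4 255; 0.0026 0.0083 0 0 0 -4 255; 0.0031 0.0081 0 0 0 -4 255; 0.0037 0.0079 0 0 0 -4 255; 0 0 0 0 0 0 255; 0 0 0 0 0 0 255",
  grip_force=30,
)

```text
time_s: 33.85
ee_pos: [0.471, 0.0755, 0.0811]
eef_rot: [-3.14, -0.001, 2.675]
force: [-5.6, -5.3, 7.1]
grip_width: 0.0178
grip_force: 30.5
```

```bash
python3 lid.py
```

```text
wrist 539 slopes,z [-0.4505  0.2217  0.0856] mid [0.5281 0.0468 0.1155]
top 1625 slopes,z [-0.      0.0054  0.1186] mid [0.5797 0.0201 0.1187]
scene 953 slopes,z [ 0.0035 -0.0013  0.1195] mid [0.5794 0.0136 0.1196]
```

>>> carry_out(
  motion="0.0043 0.008 0 0 0 -4 255; 0.0048 0.0077 0 0 0 -4 255; 0.0053 0.0073 0 0 0 -4 255; 0.0058 0.0069 0 0 0 -4 255; 0.0062 0.0065 0 0 0 -4 255; 0.0067 0.0061 0 0 0 -4 255; 0.007 0.0056 0 0 0 -4 255; 0.0074 0.0051 0 0 0 -4 255; 0 0 0 0 0 0 255; 0 0 0 0 0 0 255; 0 0 0 0 0 0 130; 0 0 0 0 0 0 130; 0 0 0 0 0 0 130; 0 0 0.02 0 0 0 120; 0 0 0.04 0 0 0 120; 0 0 0.04 0 0 0 120; 0 0 0.04 0 0 0 120",
)

```text
time_s: 35.42
ee_pos: [0.5184, 0.1288, 0.2226]
eef_rot: [-3.141, -0.0, 2.118]
force: [1.0, 0.8, 0.7]
grip_width: 0.0498
grip_force: 0.0
```

>>> carry_out(
  motion="-0.03 -0.03 0.02 0 0 0 120; -0.04 -0.03 0.02 0 0 0 120; -0.04 -0.03 0.02 0 0 0 120; -0.04 -0.03 0 0 0 0 120; -0.04 -0.03 0 0 0 0 120; 0 -0.03 0 0 0 0 120; 0 -0.03 0 0 0 0 120; 0 0 0 0 0 0 120; 0 0 0 0 0 0 120",
)

```text
time_s: 36.17
ee_pos: [0.3635, -0.055, 0.2698]
eef_rot: [3.141, 0.0, 2.115]
force: [0.7, -0.9, -1.1]
grip_width: 0.05
grip_force: 0.0
```

```bash
python3 lid.py; python3 - <<'E'
from h import *
c=snap('top','t15.png'); W=cloud(c); np.save('t15.npy',W)
a=cv2.imread('pics/t15.png')[170:310,180:380];cv2.imwrite('pics/t15c.png',cv2.resize(a,None,fx=4,fy=4,interpolation=cv2.INTER_CUBIC))
E
```

```text
wrist 11875 slopes,z [ 0.0016 -0.      0.1189] mid [0.5778 0.0203 0.1187]
top 1710 slopes,z [-1.500e-03  1.000e-04  1.188e-01] mid [0.5773 0.023  0.1187]
scene 954 slopes,z [-0.0011  0.0033  0.1194] mid [0.5782 0.0163 0.1192]
```

View pics/t15c.png

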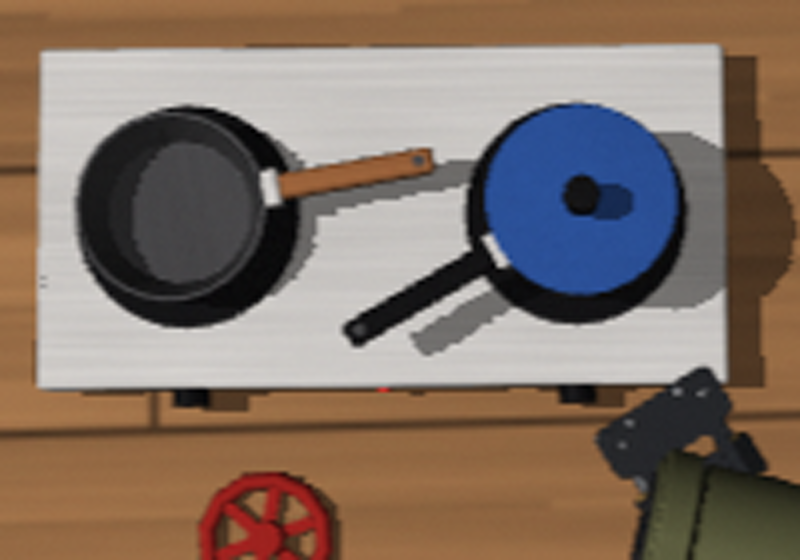

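Both handles lie over the hob: skillet tip (425,158) and saucepan tip (358,333) in the crop, well apart. The lid is level and the pans are on their rings. The robot is clear, so I'm handing in.

```bash
python3 -c "
from h import *
print(ctrl.hand_in())"
```

```text
the job is handed in; nothing more can be done
None
```

The job is handed in: all three nuts are in the saucepan, its lid is pressed down and level on the rim, and both handles are swung in over the hob and clear of each other, with each pan on its own ring (the hand-in returned no verdict).

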